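# Check a linear slide for sticky spots and park it

## Robot

A 6-joint arm with a two-finger parallel gripper is mounted at the origin on a cart in front of the work surface, level with it; the furniture and walls round the work are solid. World frame = base frame: x ahead of the robot, y to its left, z up, the work surface at z = 0. Lengths are in m, angles in rad, forces in N, time in s.
With the tool pointing down it reaches from about 0.3 to 0.775 m from the base axis. Payload 14.6 kg.
Tool frame: the origin (TCP) lies midway between the tips of the shut fingers; the grasp point (between the pads) lies 19 mm behind it (arm.hold_point_z is the distance from the TCP to the grasp point, in m); z points along the fingers, y is the line along which they close (so a half turn about z gives the same grasp; the last joint's range is limited). The gripper opens to 85 mm and grips with 20 to 120 N. Pads are 22 mm wide; open, the fingers measure 114 mm over their backs; the gripper's body (76 mm by 85 mm) begins 54 mm behind the grasp point. The pads swing forward as they close: fully open they stand 13 mm farther back than shut.
Start: joints at [1.156, 0.3, 1.521, -0, 1.321, -0.067], TCP at [0.187, 0.517, 0.231] pointing down, gripper open.
Joint ranges: [-3.03, 3.03], [-0.79, 2.21], [0.23, 2.52], [-1.04, 4.18], [0, 3.07], [-2.55, 2.55]. Speed limits (rad/s): [2.22, 2.22, 2.57, 3.14, 3.14, 3.14].

## Interface

Orientations are given as a unit quaternion [x, y, z, w].
In Python, from plant import arm gives the robot as it stands.
- The arm moves only by the tool drive_tool, never from a script. Its argument "series" is text: rows parted by semicolons, each of 7 numbers parted by spaces: the turn, a rotation vector about the tool's x, y, z in rad, then the shift along the tool's x, y, z in cm, then the finger opening in cm, from 0 to 8.54. A call has 1 to 5 rows; each row is the pose to reach, as a shift and turn from the pose commanded when the call began, along the tool's axes at that moment; what a row does not reach only later rows make up. A row lasts 1/12 s, in which the tool goes at most 41.7 mm and 7.16 degrees, less where a joint would pass 70% of its speed; a pose out of reach is approached as far as the arm can. A call with a gripper value outside its range is refused whole. The fingers move at their own pace and stop on an object; "grip_force" is the grip in N (left out, the last holds). Time passes only in rows, so rows that repeat a pose let the fingers close. It gives the time, the measured TCP pose, the force, the opening and the grip force at its end, in the units of the state.
- arm.read_state(): the state, without advancing time (a new reading comes with each control period).
- arm.snapshot(name): name is "scene" or "top"; returns a dict with "frame" (384x512x3 uint8, blue, green, red), "depth" (384x512 float32, m along the optical axis (not along the pixel's ray), 0 where there is no reading), "fx", "fy", "cx", "cy" (pixels), "rvec" (rotation vector, rad) and "tvec" (3), from world to camera coordinates, as OpenCV has them. Camera axes: x right, y down, z forward; pixel columns grow to the right and rows downward; lengths in m; the calibration is good to about 2 mm. A picture is of the moment at which its call begins.
- arm.close_job(): hands the job in; it is judged then, once.
The state is a dict: "time": time; "joint_positions": joint angles; "qvel": joint speeds; "effort": joint torques, N m; "tool_pos": TCP position; "ee_rot": TCP orientation; "wrist_force": force on the tool from outside, world axes, zero at the start; "torque": the same for the moment, N m; "opening": finger opening in m; "finger_force": force on a finger pad.
Only numpy, scipy, OpenCV 4.12 (cv2) and the standard library are available. Lean on these libraries where they do the work, as an engineer would, in place of code of your own. Each camera call takes 0.05 s, during which the arm holds its last target. There are 200 camera calls.

## Task

Check that the linear slide runs freely: first lay (do not drop) the two spanners that lie across its rails on the job pad. Then pull up the carriage's spring plunger and, holding it up, run the carriage without slamming right up against the thick end block, then through its whole travel right up against the thin end plate, and bring it back to let the plunger snap down into the parking hole near the thin end plate. Leave the two oil bottles, the grease tin and the cutters where they are.

Things in the scene. Friction and masses are not known exactly. Their poses are not given: they have to be found in the camera images.
- slide_unit: Bench linear slide, 405 x 110 mm, fixed to the desk. Origin: on the desk, midway between the inner faces of its end pieces; y along the rails towards the thin end plate, z up. Base plate 10 mm thick. Two 12 mm round steel rails at x = -35 and +35 mm, tops 46 mm above the desk. Between them an index bar, 14 mm wide, top 36 mm high, with 14 mm long slots as holes at y = 0 and y = +95 mm.
- thick_block (a point): Middle of the inner face of the thick end block (40 mm thick, 110 mm wide, 62 mm high), at y = -175 mm on the slide unit, 40 mm above the desk. The carriage's end touches it when the carriage reads -0.135.
- thin_plate (a point): Middle of the inner face of the thin end plate (15 mm thick, 110 mm wide, 62 mm high), at y = +175 mm on the slide unit, 40 mm above the desk. The carriage's end touches it when the carriage reads +0.135.
- carriage (a joint): Position of the grey carriage along the slide unit's y, m: 0 over the middle hole (locked there at the start), -0.135 against the thick block, +0.135 against the thin plate, +0.095 over the parking hole. 80 mm long (y), 100 mm wide, 62 mm high; in its centre a collar, 26 mm in diameter, up to 70 mm. About 3 N friction; stays where left. Its sides block on anything across the rails.
- plunger (a joint): How far the spring plunger in the carriage's centre is pulled up, m: 0 fully down (pin 9 mm deep in a hole), 0.009 with its pin riding on the index bar, 0.018 fully up. Round-tipped pin, 9 mm thick. The spring presses down with 6 N at 0, 10.5 N at 0.018. Up more than 0.009 the carriage is free; let go over a hole it snaps down to 0.
- knob (a point): Centre of the plunger's black round knob, upright, 32 mm in diameter and 30 mm high, on the carriage's centre line; 93 mm above the desk when the plunger is down. The knob's underside is then 8 mm above the collar. It moves with carriage and plunger; pull it straight up, and push it sideways to move the carriage.
- park_hole (a point): Mouth of the parking hole, in the index bar's top face, 36 mm above the desk; fixed on the slide unit at x = 0, y = +95 mm. The carriage is parked when the knob stands straight above it and the plunger is down.
- spanner: Loose combination spanner, 189 x 32 x 8 mm, bright steel, about 0.12 kg, lying across both rails on one side of the carriage (either side). Origin: centre of its underside; long axis is its y. Its plain shank, 17 mm wide, runs from y = -43 to +60 mm: grasp it near the origin.
- cone_spanner: Loose double-ended dark spanner, 168 x 34 x 8 mm, about 0.09 kg, lying across both rails on the other side of the carriage. Origin: centre of its underside; long axis is its y. Its shank, 20 mm wide, runs from y = -45 to +50 mm: grasp it near the origin.
- job_pad: Brown notebook, 210 x 152 x 13 mm, flat and fixed on the desk to the left. Origin: centre of its underside; x along its 210 mm side, y along its 152 mm side; the surface that things lie on is 10 mm above the desk. Both spanners fit on it side by side, along its x.
- oiler_green: Bystander: green oil bottle with a black nozzle, 43 mm in diameter, 142 mm high, loose, standing on the robot's side of the slide about 100 mm from its centre line. Origin: centre of its underside.
- oiler_white: Bystander: white oil bottle with a red nozzle, 43 mm in diameter, 142 mm high, loose, standing behind the slide about 100 mm from its centre line. Origin: centre of its underside.
- grease_tin: Bystander: round grease tin, 79 mm in diameter, 30 mm high, loose, on the robot's side of the slide. Origin: centre of its underside.
- cutters: Bystander: blue-handled cutters, 50 x 148 x 14 mm, loose, flat on the desk at the front right. Origin: centre of their underside.

How it is judged:
By the outcome, as a careful person would: the job done as asked, in the order asked, and still so for the second after the job is handed in, with the robot touching nothing.
It also fails if it takes over 72 s, if anything falls off the work surface, if the arm or the gripper's body presses on something with over 40 N, if the wrist force passes 120 N, or if a joint passes its speed limit or range.

## Working session

There is one attempt and no reset: what is moved stays moved. The work goes in short steps, Python scripts to look and compute and a tool call to move; the robot and the scene stay as the last step left them, time stands still between calls to the robot, and variables do not carry over. Pictures are saved under pics/ and viewed, at most 11 in all, crops included, and the job is handed in when it is done.

Besides the shell and the picture viewer there is one more tool, called after "Emit:" as name(argument=value, ...), one argument or row to a line, values as JSON. drive_tool: Moves the arm, as the interface text tells. Its arguments: {"type":"object","properties":{"series":{"type":"string"},"grip_force":{"type":"number"}},"required":["series"]}

```bash
mkdir -p pics; ls; cat > h.py <<'E'
import numpy as np, cv2
from scipy.spatial.transform import Rotation as R
from plant import arm
def snap(n,save=None):
    s=arm.snapshot(n)
    if save: cv2.imwrite('pics/'+save,s['frame'])
    return s
def w2c(s): return R.from_rotvec(np.ravel(s['rvec'])).as_matrix(), np.ravel(s['tvec'])
def ray(s,uv,z):
    M,t=w2c(s); uv=np.atleast_2d(np.array(uv,float))
    d=np.c_[(uv[:,0]-s['cx'])/s['fx'],(uv[:,1]-s['cy'])/s['fy'],np.ones(len(uv))]@M
    c=-M.T@t
    return c+d*((z-c[2])/d[:,2])[:,None]
def cloud(s):
    M,t=w2c(s); v,u=np.mgrid[:384,:512]; D=s['depth']
    P=np.stack([(u-s['cx'])/s['fx']*D,(v-s['cy'])/s['fy']*D,D],-1)
    P=(P-t)@M; P[D==0]=np.nan
    return P
def proj(s,p):
    M,t=w2c(s); q=M@np.array(p)+t
    return s['fx']*q[0]/q[2]+s['cx'], s['fy']*q[1]/q[2]+s['cy']
E
python3 - <<'E'
from h import *
for n in('top','scene'):
    s=snap(n,n+'0.png'); M,t=w2c(s); print(n,s['fx'],-M.T@t,M[2])
    np.savez(n+'0.npz',**s)
st=arm.read_state(); print(st)
E
```

```text
pics
top 455.09603017613 [ 0.23810563 -0.03296219  1.35508304] [ 0.19662814 -0.01862724 -0.98030118]
scene 496.82916110601366 [-0.12754189 -0.55975139  1.03507196] [ 0.50192033  0.41221298 -0.76036599]
{'time': 0.1, 'joint_positions': array([ 1.15638974e+00,  3.00428838e-01,  1.52150309e+00, -9.41251920e-06,
        1.32066045e+00, -6.65792512e-02]), 'qvel': array([-4.04847554e-04, -5.81253037e-04, -2.12168113e-03,  6.38471503e-04,
        7.19681327e-06,  1.84073386e-03]), 'effort': array([ 1.60445190e-03, -5.44382215e+01, -3.62375200e+01, -1.22916128e-05,
        3.02892033e-03, -2.28887365e-05]), 'tool_pos': array([0.18738693, 0.51688824, 0.23077748]), 'ee_rot': array([ 1.73037125e-01,  9.84915176e-01, -4.86559740e-04, -1.14629213e-04]), 'wrist_force': array([-0.13511357,  0.48573072, -0.05519748]), 'torque': array([ 0.0085605 , -0.00279976, -0.02004218]), 'finger_force': 0.0, 'opening': 0.08565650457253732}
```

View pics/top0.png

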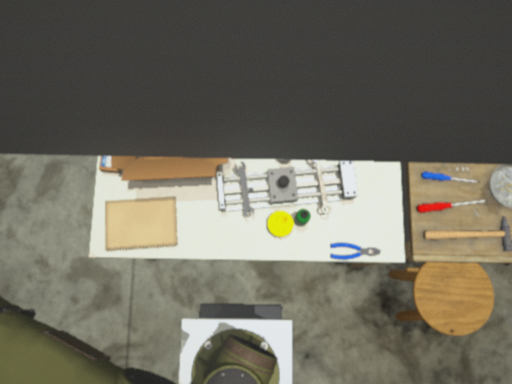

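View pics/scene0.png

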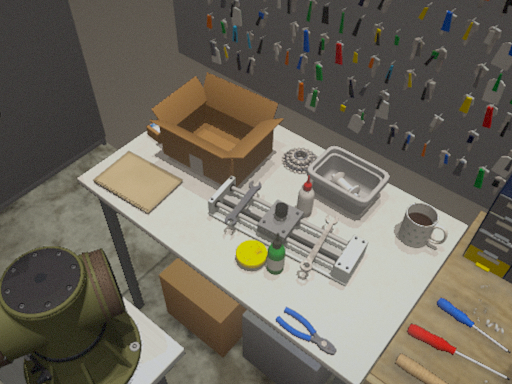

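The top view shows the thin plate at about (220,188), the thick block at (347,180) and the knob at (283,181). The dark spanner runs (240,165)–(248,213), the bright one (313,162)–(324,212), the pad is at (141,223), the tin at (281,223) and the green bottle at (302,217). The scene view agrees; the white bottle is at (306,200). Next: metric measurements and zoomed crops.

```bash
python3 - <<'E'
from h import *
t=dict(np.load('top0.npz')); s=dict(np.load('scene0.npz'))
P=cloud(t)
for n,uv in dict(black=(283,120),knob=(283,181),pad=(141,223),desk=(200,240),thick=(347,180),thin=(220,188),dark=(245,190),bright=(320,187),tin=(281,223),green=(302,217),box=(175,168)).items(): print(n,uv,P[uv[1],uv[0]].round(3))
Q=cloud(s)
for n,uv in dict(knob=(282,210),pad=(138,180),dark=(243,203),bright=(319,245),thick=(350,258),thin=(222,193),box=(262,130),white=(307,183),bin=(347,170)).items(): print('s',n,uv,Q[uv[1],uv[0]].round(3))
c=t['frame'][150:225,205:365]; cv2.imwrite('pics/ct.png',cv2.resize(c,None,fx=5,fy=5,interpolation=cv2.INTER_CUBIC))
c=s['frame'][165:290,195:380]; cv2.imwrite('pics/cs.png',cv2.resize(c,None,fx=4.3,fy=4.3,interpolation=cv2.INTER_CUBIC))
E
```

```text
black (283, 120) [ 0.34  -0.053  1.089]
knob (283, 181) [ 0.535 -0.125  0.107]
pad (141, 223) [0.422 0.289 0.008]
desk (200, 240) [ 0.376  0.113 -0.001]
thick (347, 180) [ 0.553 -0.317  0.059]
thin (220, 188) [0.521 0.054 0.063]
dark (245, 190) [ 0.518 -0.018  0.056]
bright (320, 187) [ 0.532 -0.239  0.051]
tin (281, 223) [ 0.426 -0.126  0.032]
green (302, 217) [ 0.435 -0.18   0.098]
box (175, 168) [0.56  0.175 0.133]
s knob (282, 210) [ 0.529 -0.134  0.106]
s pad (138, 180) [0.423 0.288 0.012]
s dark (243, 203) [ 0.519 -0.019  0.056]
s bright (319, 245) [ 0.535 -0.246  0.054]
s thick (350, 258) [ 0.545 -0.326  0.062]
s thin (222, 193) [0.51  0.047 0.055]
s box (262, 130) [0.709 0.072 0.127]
s white (307, 183) [ 0.635 -0.133  0.115]
s bin (347, 170) [ 0.816 -0.153  0.034]
```

View pics/ct.png

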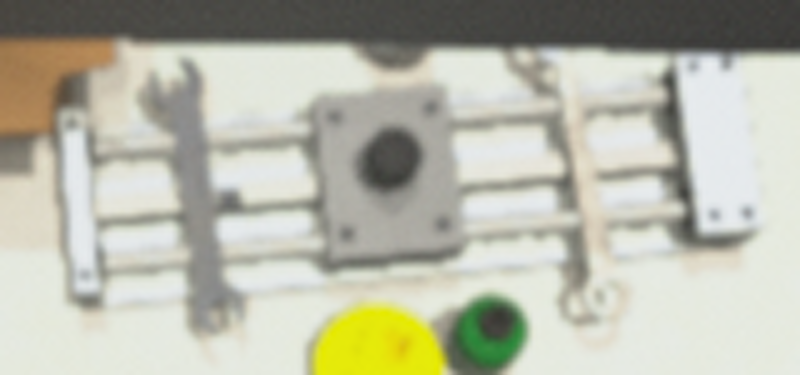

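View pics/cs.png

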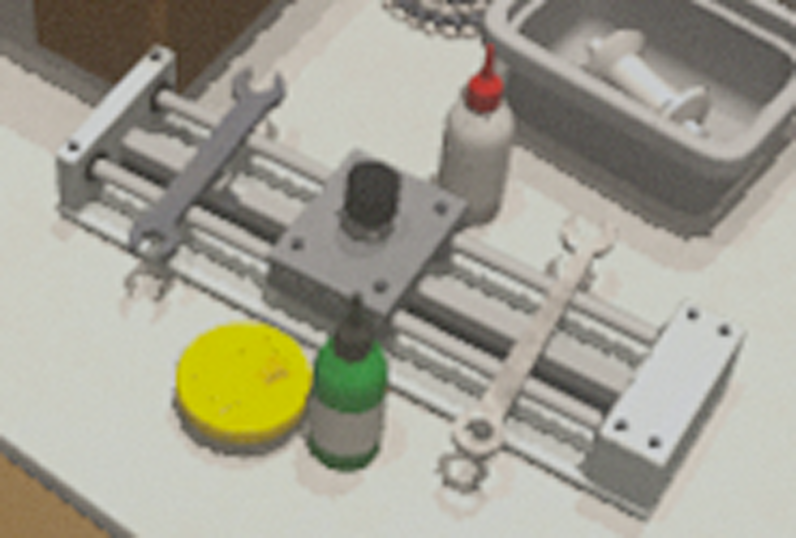

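The crops show both spanners clearly. The dark shank's midline runs about (190,110)→(205,270) in the top crop and the bright one (572,70)→(592,265). The carriage top corners are (315,97), (445,85), (463,250) and (328,265). I'll turn these into metres from both views.

```bash
python3 - <<'E'
from h import *
t=dict(np.load('top0.npz')); s=dict(np.load('scene0.npz'))
T=lambda L:np.array(L,float)/5+[205,150]-.4
S=lambda L:np.array(L,float)/4.3+[195,165]-.4
f=lambda a:a.round(4).tolist()
for n,cam,g,L in(('top',t,T,[(315,97),(445,85),(463,250),(328,265)]),('scene',s,S,[(357,150),(468,207),(378,312),(270,258)])):
    p=ray(cam,g(L),.062)[:,:2]; print(n,'carriage',f(p),'c',f(p.mean(0)))
    for a,b in((0,1),(1,2),(2,3),(3,0)): d=p[b]-p[a]; print(' side',round(np.hypot(*d),4),round(np.degrees(np.arctan2(d[1],d[0])),1))
print('knob',f(ray(t,T([(392,158)]),.108)),f(ray(s,S([(373,178)]),.108)))
def seg(nm,cam,g,L,z):
    p=ray(cam,g(L),z)[:,:2]; d=p[1]-p[0]; print(nm,f(p),'mid',f(p.mean(0)),'len',round(np.hypot(*d),4),'ang',round(np.degrees(np.arctan2(d[1],d[0])),1))
seg('dark ends top',t,T,[(172,68),(218,332)],.054); seg('dark shank top',t,T,[(190,120),(205,270)],.054)
seg('dark ends sc',s,S,[(262,75),(150,250)],.054); seg('dark shank sc',s,S,[(245,108),(175,213)],.054)
seg('bright shank top',t,T,[(572,75),(591,260)],.054); seg('bright ends sc',s,S,[(590,228),(473,440)],.054); seg('bright shank sc',s,S,[(570,270),(492,410)],.054)
seg('plate top outer',t,T,[(60,108),(75,298)],.062);seg('plate top inner',t,T,[(88,110),(100,296)],.062); seg('block inner top',t,T,[(677,58),(699,236)],.062)
seg('block inner sc',s,S,[(690,303),(597,432)],.062)
# masks: dark spanner in top, pad
hsv=cv2.cvtColor(t['frame'],cv2.COLOR_BGR2HSV)
for nm,m,z in(('tin',(hsv[...,0]>22)&(hsv[...,0]<35)&(hsv[...,1]>180),.03),('pad',(hsv[...,0]>8)&(hsv[...,0]<28)&(hsv[...,1]>60)&(np.mgrid[:384,:512][1]<190)&(np.mgrid[:384,:512][0]>192)&(np.mgrid[:384,:512][0]<255),.012)):
    m=m.astype(np.uint8); n,l,st,c=cv2.connectedComponentsWithStats(m); k=1+st[1:,4].argmax()
    cn=max(cv2.findContours((l==k).astype(np.uint8),cv2.RETR_EXTERNAL,cv2.CHAIN_APPROX_NONE)[0],key=len)[:,0]
    p=ray(t,cn,z)[:,:2].astype(np.float32); print(nm,cv2.minAreaRect(p))
m=((hsv[...,2]<150)&(hsv[...,1]<60)).astype(np.uint8); m[:,:230]=0;m[:,257:]=0;m[:163]=0;m[218:]=0
n,l,st,c=cv2.connectedComponentsWithStats(m);k=1+st[1:,4].argmax();v,u=np.nonzero(l==k)
p=ray(t,np.c_[u,v],.054)[:,:2].astype(np.float32); print('dark mask',cv2.minAreaRect(p),p.mean(0))
E
```

```text
top carriage [[0.5812, -0.0833], [0.59, -0.1597], [0.4913, -0.1702], [0.481, -0.0919]] c [0.5359, -0.1263]
 side 0.077 -83.4
 side 0.0993 -174.0
 side 0.079 97.5
 side 0.1006 4.9
scene carriage [[0.5815, -0.0833], [0.5881, -0.1608], [0.492, -0.1666], [0.483, -0.0951]] c [0.5362, -0.1264]
 side 0.0778 -85.1
 side 0.0962 -176.6
 side 0.0721 97.2
 side 0.0992 6.8
knob [[0.5344, -0.1253, 0.108]] [[0.537, -0.1256, 0.108]]
dark ends top [[0.5993, 0.0012], [0.4419, -0.029]] mid [0.5206, -0.0139] len 0.1603 ang -169.1
dark shank top [[0.5678, -0.0101], [0.4782, -0.0207]] mid [0.523, -0.0154] len 0.0903 ang -173.2
dark ends sc [[0.5988, 0.0045], [0.4476, -0.0336]] mid [0.5232, -0.0146] len 0.1559 ang -165.9
dark shank sc [[0.5702, -0.0051], [0.4783, -0.0266]] mid [0.5243, -0.0158] len 0.0944 ang -166.8
bright shank top [[0.5999, -0.236], [0.4884, -0.2459]] mid [0.5441, -0.2409] len 0.112 ang -175.0
bright ends sc [[0.6272, -0.2222], [0.4608, -0.2556]] mid [0.544, -0.2389] len 0.1697 ang -168.7
bright shank sc [[0.5933, -0.2307], [0.4837, -0.2522]] mid [0.5385, -0.2415] len 0.1117 ang -168.9
plate top outer [[0.5714, 0.0659], [0.4589, 0.0536]] mid [0.5152, 0.0598] len 0.1132 ang -173.8
plate top inner [[0.5706, 0.0495], [0.4603, 0.0393]] mid [0.5155, 0.0444] len 0.1107 ang -174.7
block inner top [[0.6094, -0.2972], [0.5022, -0.3078]] mid [0.5558, -0.3025] len 0.1077 ang -174.3
block inner sc [[0.6114, -0.2992], [0.5035, -0.3068]] mid [0.5575, -0.303] len 0.1082 ang -176.0
tin ((0.4252537786960602, -0.12427929043769836), (0.06814715266227722, 0.07376588881015778), 0.9922727942466736)
pad ((0.4225371479988098, 0.2885630130767822), (0.14520420134067535, 0.20458349585533142), 4.835471153259277)
dark mask ((0.5250507593154907, -0.019184723496437073), (0.15142489969730377, 0.03977400064468384), 12.653914451599121) [ 0.52267724 -0.01446585]
```

The slide axis is 96.8° in world, with its origin at about (0.536,-0.1275). The end faces come out 349.6 mm apart against 350 mm given, and the carriage 100 × 78 mm, so both agree. The dark spanner is at (0.523,-0.0155), long axis about 12°; the bright one is at about (0.542,-0.240), about 9°. I'll write a small planner that turns world waypoints into tool-axis rows.

```bash
cat >> h.py <<'E'
def pose():
    s=arm.read_state(); M=R.from_quat(s['ee_rot']).as_matrix()
    return list(s['tool_pos'])+[np.degrees(np.arctan2(M[1,1],M[0,1]))], s
def plan(p,wps):
    """wps: (x,y,z,closing angle deg,opening cm,mm per row,extra hold rows)"""
    rows=[]
    p=np.array(p,float); q=p.copy()
    for *w,op,mm,hold in wps:
        w=np.array(w,float); d=w-q
        n=max(1,int(np.ceil(max(np.linalg.norm(d[:3])*1000/mm,abs(d[3])/6.5))))
        rows+=[(q+d*i/n,op) for i in range(1,n+1)]+[(w,op)]*hold; q=w
    for i in range(0,len(rows),5):
        a=np.radians(p[3]); X=np.array([np.sin(a)*-1,np.cos(a)]); Y=np.array([np.cos(a),np.sin(a)]); X=-(-X)
        out=[]
        for r,op in rows[i:i+5]:
            d=r[:2]-p[:2]; tx=np.array([np.cos(a+np.pi/2),np.sin(a+np.pi/2)])
            out.append("0 0 %.3f %.2f %.2f %.2f %.1f"%(-np.radians(r[3]-p[3]),d@tx*100,d@Y*100,-(r[2]-p[2])*100,op))
        print('; '.join(out)); p=rows[min(i+4,len(rows)-1)][0]
E
sed -i 's/ X=np.array.*Y=np.array/ Y=np.array/; s/; X=-(-X)//' h.py
python3 - <<'E'
from h import *
p,s=pose(); print(p, R.from_quat(s['ee_rot']).as_matrix().round(3))
plan(p,[(.523,-.0155,.19,102,4.5,38,0),(.523,-.0155,.07,102,4.5,30,1)])
E
```

```text
[np.float64(0.1873869282934488), np.float64(0.5168882423222847), np.float64(0.23077748119513128), np.float64(70.07109687717399)] [[-0.94   0.341 -0.   ]
 [ 0.341  0.94  -0.001]
 [ 0.    -0.001 -1.   ]]
0 0 -0.033 -2.92 -2.27 0.24 4.5; 0 0 -0.066 -5.85 -4.54 0.48 4.5; 0 0 -0.098 -8.77 -6.81 0.72 4.5; 0 0 -0.131 -11.69 -9.08 0.96 4.5; 0 0 -0.164 -14.62 -11.36 1.20 4.5
0 0 -0.033 -2.51 -2.72 0.24 4.5; 0 0 -0.066 -5.03 -5.44 0.48 4.5; 0 0 -0.098 -7.54 -8.15 0.72 4.5; 0 0 -0.131 -10.05 -10.87 0.96 4.5; 0 0 -0.164 -12.57 -13.59 1.20 4.5
0 0 -0.033 -2.04 -3.09 0.24 4.5; 0 0 -0.066 -4.07 -6.18 0.48 4.5; 0 0 -0.098 -6.11 -9.27 0.72 4.5; 0 0 -0.131 -8.15 -12.37 0.96 4.5; 0 0 -0.164 -10.18 -15.46 1.20 4.5
0 0 -0.033 -1.50 -3.38 0.24 4.5; 0 0 -0.066 -3.01 -6.76 0.48 4.5; 0 0 -0.066 -3.01 -6.76 3.48 4.5; 0 0 -0.066 -3.01 -6.76 6.48 4.5; 0 0 -0.066 -3.01 -6.76 9.48 4.5
0 0 -0.000 0.00 0.00 3.00 4.5; 0 0 -0.000 0.00 0.00 3.00 4.5
```

Emit:
drive_tool(
  series="0 0 -0.033 -2.92 -2.27 0.24 4.5; 0 0 -0.066 -5.85 -4.54 0.48 4.5; 0 0 -0.098 -8.77 -6.81 0.72 4.5; 0 0 -0.131 -11.69 -9.08 0.96 4.5; 0 0 -0.164 -14.62 -11.36 1.2 4.5",
  grip_force=40,
)

```text
time: 0.52
tool_pos: [0.2866, 0.3588, 0.2189]
ee_rot: [0.091, 0.996, -0.0, -0.0]
wrist_force: [1.6, 0.6, 0.3]
opening: 0.0454
finger_force: 0.0
```

Emit:
drive_tool(
  series="0 0 -0.033 -2.51 -2.72 0.24 4.5; 0 0 -0.066 -5.03 -5.44 0.48 4.5; 0 0 -0.098 -7.54 -8.15 0.72 4.5; 0 0 -0.131 -10.05 -10.87 0.96 4.5; 0 0 -0.164 -12.57 -13.59 1.2 4.5",
)

```text
time: 0.93
tool_pos: [0.3854, 0.2021, 0.2071]
ee_rot: [0.009, 1.0, -0.0, -0.0]
wrist_force: [1.0, 0.5, 0.5]
opening: 0.0446
finger_force: 0.0
```

Emit:
drive_tool(
  series="0 0 -0.033 -2.04 -3.09 0.24 4.5; 0 0 -0.066 -4.07 -6.18 0.48 4.5; 0 0 -0.098 -6.11 -9.27 0.72 4.5; 0 0 -0.131 -8.15 -12.37 0.96 4.5; 0 0 -0.164 -10.18 -15.46 1.2 4.5",
)

```text
time: 1.35
tool_pos: [0.4842, 0.0454, 0.195]
ee_rot: [-0.073, 0.997, 0.0, -0.0]
wrist_force: [1.0, 0.3, 0.8]
opening: 0.045
finger_force: 0.0
```

Emit:
drive_tool(
  series="0 0 -0.033 -1.50 -3.38 0.24 4.5; 0 0 -0.066 -3.01 -6.76 0.48 4.5; 0 0 -0.066 -3.01 -6.76 3.48 4.5; 0 0 -0.066 -3.01 -6.76 6.48 4.5; 0 0 -0.066 -3.01 -6.76 9.48 4.5",
)

```text
time: 1.77
tool_pos: [0.5231, -0.016, 0.0991]
ee_rot: [-0.104, 0.995, 0.0, 0.0]
wrist_force: [0.5, 0.4, -0.8]
opening: 0.045
finger_force: 0.0
```

Emit:
drive_tool(
  series="0 0 0 0 0 2.5 4.5; 0 0 0 0 0 2.5 4.5; 0 0 0 0 0 2.5 4.5",
)

```text
time: 2.02
tool_pos: [0.5227, -0.0153, 0.0751]
ee_rot: [-0.105, 0.994, 0.0, -0.001]
wrist_force: [0.8, -0.4, 1.2]
opening: 0.0449
finger_force: 0.0
```

```bash
python3 - <<'E'
from h import *
p,s=pose(); print(p)
t=snap('scene','a1.png'); c=t['frame'][130:260,180:320]; 
cv2.imwrite('pics/a1c.png',cv2.resize(c,None,fx=4.3,fy=4.3,interpolation=cv2.INTER_CUBIC))
E
```

```text
[np.float64(0.522731638203317), np.float64(-0.015267499832684528), np.float64(0.0751216312749125), np.float64(102.04385622780848)]
```

View pics/a1c.png

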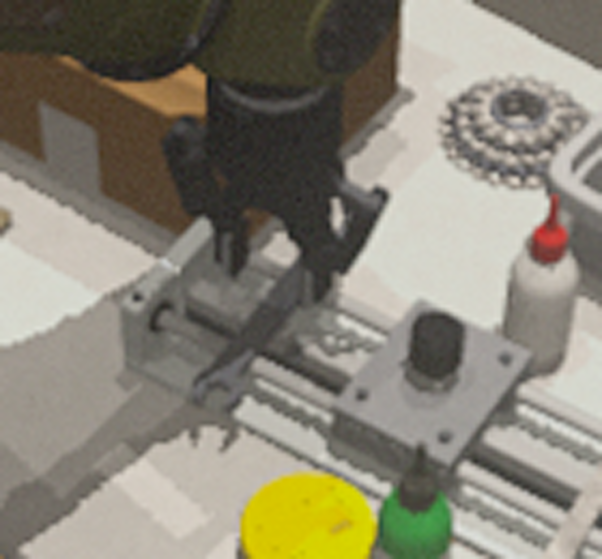

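The fingers at (230,260) and (320,285) straddle the dark shank, clear of the plate and the carriage. I'll descend to TCP z = 0.045 and close.

Emit:
drive_tool(
  series="0 0 0 0 0 1.5 4.5; 0 0 0 0 0 2.5 4.5; 0 0 0 0 0 3.0 4.5; 0 0 0 0 0 3.0 4.5; 0 0 0 0 0 3.0 3",
)

```text
time: 2.48
tool_pos: [0.5234, -0.0153, 0.0461]
ee_rot: [-0.105, 0.994, -0.0, 0.0]
wrist_force: [0.3, 0.4, -0.2]
opening: 0.0344
finger_force: 0.0
```

Emit:
drive_tool(
  series="0 0 0 0 0 0 1; 0 0 0 0 0 0 1; 0 0 0 0 0 0 1; 0 0 0 0 0 0 1; 0 0 0 0 0 0 1",
)

```text
time: 2.9
tool_pos: [0.5236, -0.0154, 0.0464]
ee_rot: [-0.105, 0.994, -0.0, 0.001]
wrist_force: [-2.0, 0.4, 6.7]
opening: 0.0182
finger_force: 39.1
```

```bash
python3 - <<'E'
from h import *
p,s=pose(); print(p,s['finger_force'],s['opening'])
x,y,z,a=p
print('lift');plan(p,[(x,y,.10,a,1,15,0),(x-.01,y,.14,a,1,30,0),(.455,.10,.14,60,1,30,0),(.39,.2886,.12,5,1,35,0),(.39,.2886,.03,5,1,20,1)])
E
```

```text
[np.float64(0.523643137836167), np.float64(-0.015390966937485704), np.float64(0.0463839581126831), np.float64(102.04119424410003)] 39.0884164912859 0.018183180668690412
lift
0 0 -0.000 0.00 0.00 -1.34 1.0; 0 0 -0.000 0.00 0.00 -2.68 1.0; 0 0 -0.000 0.00 0.00 -4.02 1.0; 0 0 -0.000 0.00 0.00 -5.36 1.0; 0 0 -0.000 0.49 0.10 -7.36 1.0
0 0 -0.000 0.49 0.10 -2.00 1.0; 0 0 0.105 0.96 1.89 -2.00 1.0; 0 0 0.210 1.44 3.68 -2.00 1.0; 0 0 0.314 1.92 5.47 -2.00 1.0; 0 0 0.419 2.39 7.25 -2.00 1.0
0 0 0.105 1.16 1.44 -0.00 1.0; 0 0 0.210 2.32 2.88 -0.00 1.0; 0 0 0.314 3.49 4.32 -0.00 1.0; 0 0 0.421 4.63 6.22 0.22 1.0; 0 0 0.528 5.77 8.12 0.44 1.0
0 0 0.107 1.94 1.07 0.22 1.0; 0 0 0.213 3.89 2.13 0.44 1.0; 0 0 0.320 5.83 3.20 0.67 1.0; 0 0 0.427 7.77 4.27 0.89 1.0; 0 0 0.533 9.72 5.33 1.11 1.0
0 0 0.107 2.22 -0.07 0.22 1.0; 0 0 0.213 4.43 -0.14 0.44 1.0; 0 0 0.213 4.43 -0.14 2.24 1.0; 0 0 0.213 4.43 -0.14 4.04 1.0; 0 0 0.213 4.43 -0.14 5.84 1.0
0 0 -0.000 0.00 0.00 1.80 1.0; 0 0 -0.000 0.00 0.00 3.60 1.0; 0 0 -0.000 0.00 0.00 3.60 1.0
```

Emit:
drive_tool(
  series="0 0 0 0 0 -1.34 1; 0 0 0 0 0 -2.68 1; 0 0 0 0 0 -4.02 1; 0 0 0 0 0 -5.36 1; 0 0 0 0.49 0.10 -7.36 1",
)

```text
time: 3.32
tool_pos: [0.518, -0.0153, 0.119]
ee_rot: [-0.105, 0.994, 0.0, -0.001]
wrist_force: [0.4, -0.3, -0.8]
opening: 0.0184
finger_force: 39.3
```

Emit:
drive_tool(
  series="0 0 0 0.49 0.10 -2 1; 0 0 0.105 0.96 1.89 -2 1; 0 0 0.21 1.44 3.68 -2 1; 0 0 0.314 1.92 5.47 -2 1; 0 0 0.419 2.39 7.25 -2 1",
)

```text
time: 3.73
tool_pos: [0.4792, 0.0512, 0.1394]
ee_rot: [0.107, 0.994, 0.0, 0.0]
wrist_force: [-0.1, 0.1, -0.3]
opening: 0.018
finger_force: 39.3
```

Emit:
drive_tool(
  series="0 0 0.105 1.16 1.44 0 1; 0 0 0.21 2.32 2.88 0 1; 0 0 0.314 3.49 4.32 0 1; 0 0 0.421 4.63 6.22 0.22 1; 0 0 0.528 5.77 8.12 0.44 1",
)

```text
time: 4.15
tool_pos: [0.4396, 0.1428, 0.135]
ee_rot: [0.363, 0.932, 0.0, 0.0]
wrist_force: [0.0, -0.7, -0.5]
opening: 0.0179
finger_force: 39.4
```

```bash
python3 - <<'E'
from h import *
p,s=pose(); print(p,s['finger_force'],s['opening'])
plan(p,[(.385,.2855,.12,5,1,35,0),(.385,.2855,.03,5,1,20,2)])
E
```

```text
[np.float64(0.43960880525287194), np.float64(0.1427513999472195), np.float64(0.13498833501091365), np.float64(47.45969102893911)] 39.35000737721566 0.017949692562781817
0 0 0.106 1.95 0.98 0.21 1.0; 0 0 0.212 3.91 1.95 0.43 1.0; 0 0 0.318 5.86 2.93 0.64 1.0; 0 0 0.423 7.81 3.90 0.86 1.0; 0 0 0.529 9.77 4.88 1.07 1.0
0 0 0.106 2.18 -0.14 0.21 1.0; 0 0 0.212 4.36 -0.29 0.43 1.0; 0 0 0.212 4.36 -0.29 2.23 1.0; 0 0 0.212 4.36 -0.29 4.03 1.0; 0 0 0.212 4.36 -0.29 5.83 1.0
0 0 -0.000 0.00 0.00 1.80 1.0; 0 0 -0.000 0.00 0.00 3.60 1.0; 0 0 -0.000 0.00 0.00 3.60 1.0; 0 0 -0.000 0.00 0.00 3.60 1.0
```

Emit:
drive_tool(
  series="0 0 0.106 1.95 0.98 0.21 1; 0 0 0.212 3.91 1.95 0.43 1; 0 0 0.318 5.86 2.93 0.64 1; 0 0 0.423 7.81 3.9 0.86 1; 0 0 0.529 9.77 4.88 1.07 1",
)

```text
time: 4.57
tool_pos: [0.3999, 0.2447, 0.1241]
ee_rot: [0.594, 0.805, 0.0, 0.0]
wrist_force: [0.3, -0.1, -1.1]
opening: 0.0181
finger_force: 39.3
```

Emit:
drive_tool(
  series="0 0 0.106 2.18 -0.14 0.21 1; 0 0 0.212 4.36 -0.29 0.43 1; 0 0 0.212 4.36 -0.29 2.23 1; 0 0 0.212 4.36 -0.29 4.03 1; 0 0 0.212 4.36 -0.29 5.83 1",
)

```text
time: 4.98
tool_pos: [0.3844, 0.2849, 0.0653]
ee_rot: [0.673, 0.74, 0.0, 0.0]
wrist_force: [0.4, 0.7, -1.7]
opening: 0.0185
finger_force: 39.4
```

Emit:
drive_tool(
  series="0 0 0 0 0 1.8 1; 0 0 0 0 0 3.6 1; 0 0 0 0 0 3.6 1; 0 0 0 0 0 3.6 1",
)

```text
time: 5.32
tool_pos: [0.3844, 0.2843, 0.0296]
ee_rot: [0.673, 0.739, -0.001, -0.0]
wrist_force: [0.5, -0.9, -0.4]
opening: 0.0181
finger_force: 39.3
```

```bash
python3 - <<'E'
from h import *
p,s=pose(); print(p,s['finger_force'],s['opening'])
t=snap('scene','a2.png'); u,v=proj(t,[p[0],p[1],.02]); u,v=int(u),int(v); print(u,v)
c=t['frame'][v-65:v+65,u-80:u+80]; 
cv2.imwrite('pics/a2c.png',cv2.resize(c,None,fx=4,fy=4,interpolation=cv2.INTER_CUBIC))
E
```

```text
[np.float64(0.3843886682414488), np.float64(0.28430627176915513), np.float64(0.02963836878177623), np.float64(5.3304598667648)] 39.339028091635555 0.01809994682982013
128 186
```

View pics/a2c.png

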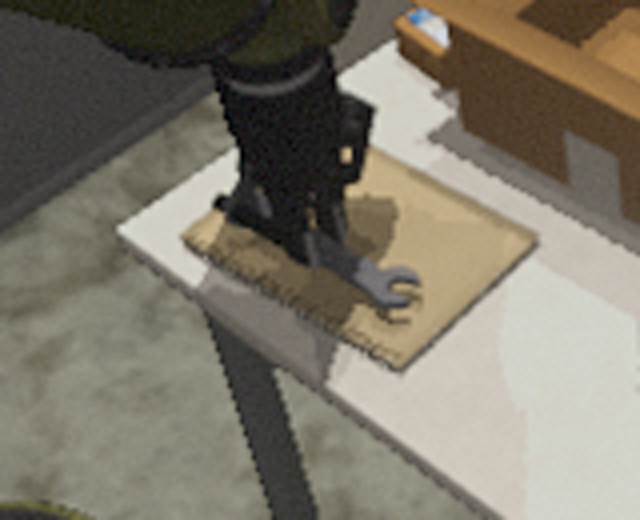

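The spanner lies level in the gripper over the near half of the pad, with its jaw end at crop (400,285), inside the pad edge. I'll lower it until it touches.

Emit:
drive_tool(
  series="0 0 0 0 0 0.8 1; 0 0 0 0 0 1.4 1; 0 0 0 0 0 1.6 1; 0 0 0 0 0 1.7 1; 0 0 0 0 0 1.8 1",
)

```text
time: 5.78
tool_pos: [0.3847, 0.2845, 0.0117]
ee_rot: [0.673, 0.739, 0.0, 0.0]
wrist_force: [-0.4, -0.3, -1.6]
opening: 0.0182
finger_force: 39.3
```

Emit:
drive_tool(
  series="0 0 0 0 0 0.05 1; 0 0 0 0 0 0.1 1; 0 0 0 0 0 0.1 1",
)

```text
time: 6.03
tool_pos: [0.3846, 0.2845, 0.0107]
ee_rot: [0.673, 0.739, 0.0, 0.0]
wrist_force: [0.6, -0.6, -0.6]
opening: 0.0184
finger_force: 39.3
```

Emit:
drive_tool(
  series="0 0 0 0 0 0.05 1; 0 0 0 0 0 0.1 1; 0 0 0 0 0 0.1 1",
)

```text
time: 6.28
tool_pos: [0.3847, 0.2845, 0.0101]
ee_rot: [0.673, 0.739, 0.0, 0.0]
wrist_force: [-2.7, -1.0, 7.1]
opening: 0.0182
finger_force: 40.1
```

Touchdown at 7 N. I'll release and rise, and measure the bright spanner again in a rectified view.

Emit:
drive_tool(
  series="0 0 0 0 0 0 2.5; 0 0 0 0 0 0 3.5; 0 0 0 0 0 0 4; 0 0 0 0 0 0 4; 0 0 0 0 0 -1 4",
)

```text
time: 6.7
tool_pos: [0.3838, 0.284, 0.0186]
ee_rot: [0.674, 0.739, -0.001, -0.0]
wrist_force: [-1.4, -0.6, -0.6]
opening: 0.0394
finger_force: 0.0
```

Emit:
drive_tool(
  series="0 0 0 0 0 -3 4; 0 0 0 0 0 -6 4; 0 0 0 0 0 -9 4; 0 0 0 0 0 -12 4; 0 0 0 0 0 -13 4.5",
)

```text
time: 7.12
tool_pos: [0.3857, 0.2852, 0.1545]
ee_rot: [0.673, 0.739, 0.003, 0.001]
wrist_force: [-0.1, 0.5, 0.9]
opening: 0.0443
finger_force: 0.0
```

```bash
python3 - <<'E'
from h import *
im=[]
xs=np.arange(.66,.42,-.0006); ys=np.arange(-.17,-.32,-.0004)
for n in('top','scene'):
    s=snap(n); M,t=w2c(s)
    X,Y=np.meshgrid(np.arange(.65,.43,-.0005),np.arange(-.175,-.315,-.0005),indexing='ij')
    q=np.stack([X,Y,X*0+.054],-1)@M.T+t
    im.append(cv2.remap(s['frame'],(s['fx']*q[...,0]/q[...,2]+s['cx']).astype(np.float32),(s['fy']*q[...,1]/q[...,2]+s['cy']).astype(np.float32),cv2.INTER_CUBIC))
o=np.hstack(im); cv2.imwrite('pics/rect.png',np.clip(o.astype(float)*1.2-60,0,255).astype(np.uint8)); print(o.shape,pose()[0])
E
```

```text
(441, 560, 3) [np.float64(0.3852893858331495), np.float64(0.284916035447596), np.float64(0.15206716148318256), np.float64(5.329479453226626)]
```

View pics/rect.png

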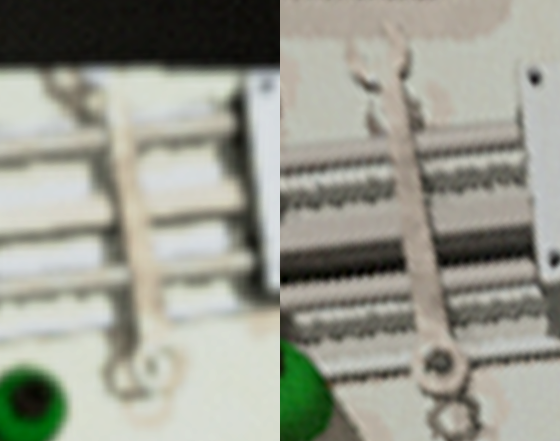

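In the rectified views the bright shank runs (117,100)→(146,330) in the top one, and (398,110)→(432,330) in the scene one. Its ends are at rows 20 and 398, which is 189 mm as given. So its origin is (0.5455,-0.241), long axis about 8°.

```bash
python3 - <<'E'
from h import *
p,s=pose()
plan(p,[(.5455,-.241,.155,98,4.5,36,0),(.5455,-.241,.075,98,4.5,30,1)])
E
```

```text
0 0 -0.101 -3.37 0.69 -0.02 4.5; 0 0 -0.202 -6.73 1.38 -0.04 4.5; 0 0 -0.303 -10.10 2.08 -0.05 4.5; 0 0 -0.404 -13.46 2.77 -0.07 4.5; 0 0 -0.505 -16.83 3.46 -0.09 4.5
0 0 -0.101 -3.28 -1.02 -0.02 4.5; 0 0 -0.202 -6.56 -2.05 -0.04 4.5; 0 0 -0.303 -9.84 -3.07 -0.05 4.5; 0 0 -0.404 -13.12 -4.10 -0.07 4.5; 0 0 -0.505 -16.40 -5.12 -0.09 4.5
0 0 -0.101 -2.37 -2.48 -0.02 4.5; 0 0 -0.202 -4.75 -4.97 -0.04 4.5; 0 0 -0.303 -7.12 -7.45 -0.05 4.5; 0 0 -0.404 -9.49 -9.94 -0.07 4.5; 0 0 -0.505 -11.87 -12.42 -0.09 4.5
0 0 -0.101 -0.87 -3.32 -0.02 4.5; 0 0 -0.101 -0.87 -3.32 2.65 4.5; 0 0 -0.101 -0.87 -3.32 5.32 4.5; 0 0 -0.101 -0.87 -3.32 7.98 4.5; 0 0 -0.101 -0.87 -3.32 7.98 4.5
```

Emit:
drive_tool(
  series="0 0 -0.101 -3.37 0.69 -0.02 4.5; 0 0 -0.202 -6.73 1.38 -0.04 4.5; 0 0 -0.303 -10.1 2.08 -0.05 4.5; 0 0 -0.404 -13.46 2.77 -0.07 4.5; 0 0 -0.505 -16.83 3.46 -0.09 4.5",
)

```text
time: 7.63
tool_pos: [0.4342, 0.1184, 0.1495]
ee_rot: [0.465, 0.885, -0.001, -0.001]
wrist_force: [0.0, 0.5, -0.3]
opening: 0.0449
finger_force: 0.0
```

Emit:
drive_tool(
  series="0 0 -0.101 -3.28 -1.02 -0.02 4.5; 0 0 -0.202 -6.56 -2.05 -0.04 4.5; 0 0 -0.303 -9.84 -3.07 -0.05 4.5; 0 0 -0.404 -13.12 -4.1 -0.07 4.5; 0 0 -0.505 -16.4 -5.12 -0.09 4.5",
)

```text
time: 8.05
tool_pos: [0.4843, -0.046, 0.1503]
ee_rot: [0.229, 0.973, -0.0, -0.001]
wrist_force: [1.3, 0.3, -0.9]
opening: 0.0449
finger_force: 0.0
```

Emit:
drive_tool(
  series="0 0 -0.101 -2.37 -2.48 -0.02 4.5; 0 0 -0.202 -4.75 -4.97 -0.04 4.5; 0 0 -0.303 -7.12 -7.45 -0.05 4.5; 0 0 -0.404 -9.49 -9.94 -0.07 4.5; 0 0 -0.505 -11.87 -12.42 -0.09 4.5",
)

```text
time: 8.47
tool_pos: [0.5343, -0.2102, 0.1509]
ee_rot: [-0.021, 1.0, 0.001, -0.001]
wrist_force: [-0.1, 1.0, 0.7]
opening: 0.045
finger_force: 0.0
```

Emit:
drive_tool(
  series="0 0 -0.101 -0.87 -3.32 -0.02 4.5; 0 0 -0.101 -0.87 -3.32 2.6 4.5; 0 0 -0.101 -0.87 -3.32 5.3 4.5; 0 0 -0.101 -0.87 -3.32 8 4.5; 0 0 -0.101 -0.87 -3.32 8 4.5",
)

```text
time: 8.88
tool_pos: [0.5416, -0.2402, 0.0659]
ee_rot: [-0.069, 0.998, 0.003, -0.004]
wrist_force: [-0.9, 0.8, -1.0]
opening: 0.045
finger_force: 0.0
```

```bash
python3 - <<'E'
from h import *
p,s=pose(); print(p)
plan(p,[(.5455,-.241,.045,98,4.5,15,1)])
E
```

```text
[np.float64(0.541567085098147), np.float64(-0.24019530807741202), np.float64(0.06585967928257039), np.float64(97.893605000003)]
0 0 -0.001 -0.19 -0.07 1.04 4.5; 0 0 -0.002 -0.38 -0.13 2.09 4.5; 0 0 -0.002 -0.38 -0.13 2.09 4.5
```

Emit:
drive_tool(
  series="0 0 0 0 0 0 4.5; 0 0 0 0 0 0 4.5",
)

```text
time: 9.05
tool_pos: [0.545, -0.2416, 0.0734]
ee_rot: [-0.069, 0.998, -0.0, 0.0]
wrist_force: [0.4, 0.1, 1.3]
opening: 0.0449
finger_force: 0.0
```

```bash
python3 - <<'E'
from h import *
p,s=pose(); print(p,s['ee_rot'])
plan(p,[(.5455,-.241,.0455,98,4.5,15,1)])
E
```

```text
[np.float64(0.5449804040067798), np.float64(-0.2415831723616345), np.float64(0.07343042585513532), np.float64(97.92667801739589)] [-6.91182418e-02  9.97608384e-01 -2.21238285e-04  3.62390328e-04]
0 0 -0.001 -0.03 0.03 1.40 4.5; 0 0 -0.001 -0.06 0.05 2.79 4.5; 0 0 -0.001 -0.06 0.05 2.79 4.5
```

Settled. I'll descend, close and lift a little.

Emit:
drive_tool(
  series="0 0 0 -0.05 0.05 1.4 4.5; 0 0 0 -0.05 0.05 2.4 4.5; 0 0 0 -0.05 0.05 2.75 4.5; 0 0 0 -0.05 0.05 2.75 4.5; 0 0 0 -0.05 0.05 2.75 3",
)

```text
time: 9.47
tool_pos: [0.5452, -0.241, 0.0455]
ee_rot: [-0.069, 0.998, -0.0, 0.0]
wrist_force: [-0.8, -0.1, -0.4]
opening: 0.0341
finger_force: 0.0
```

Emit:
drive_tool(
  series="0 0 0 0 0 0 1; 0 0 0 0 0 0 1; 0 0 0 0 0 0 1; 0 0 0 0 0 0 1; 0 0 0 0 0 0 1",
)

```text
time: 9.88
tool_pos: [0.5454, -0.2412, 0.0457]
ee_rot: [-0.069, 0.998, -0.0, 0.001]
wrist_force: [-1.4, 0.7, 6.2]
opening: 0.0118
finger_force: 39.2
```

```bash
python3 - <<'E'
from h import *
p,s=pose(); print(p,s['finger_force'],s['opening'])
x,y,z,a=p
plan(p,[(x,y,.10,a,1,14,0),(x,y,.165,a,1,30,0),(.49,-.06,.165,70,1,34,0),(.46,.13,.165,40,1,34,0),(.46,.292,.14,5,1,34,0)])
E
```

```text
[np.float64(0.5453533815997766), np.float64(-0.24115792559234422), np.float64(0.0456765040773506), np.float64(97.92009377292295)] 39.163274068523606 0.011788377489683945
0 0 -0.000 0.00 0.00 -1.36 1.0; 0 0 -0.000 0.00 0.00 -2.72 1.0; 0 0 -0.000 0.00 0.00 -4.07 1.0; 0 0 -0.000 0.00 0.00 -5.43 1.0; 0 0 -0.000 0.00 0.00 -7.60 1.0
0 0 -0.000 0.00 0.00 -2.17 1.0; 0 0 -0.000 0.00 0.00 -4.33 1.0; 0 0 0.081 0.50 3.12 -4.33 1.0; 0 0 0.162 1.00 6.24 -4.33 1.0; 0 0 0.244 1.49 9.35 -4.33 1.0
0 0 0.081 1.24 2.91 -0.00 1.0; 0 0 0.162 2.47 5.81 -0.00 1.0; 0 0 0.244 3.71 8.72 -0.00 1.0; 0 0 0.331 4.54 11.81 -0.00 1.0; 0 0 0.418 5.37 14.91 -0.00 1.0
0 0 0.087 2.02 2.49 -0.00 1.0; 0 0 0.175 4.03 4.98 -0.00 1.0; 0 0 0.262 6.05 7.48 -0.00 1.0; 0 0 0.349 8.07 9.97 -0.00 1.0; 0 0 0.451 9.42 12.31 0.42 1.0
0 0 0.102 2.23 1.52 0.42 1.0; 0 0 0.204 4.47 3.03 0.83 1.0; 0 0 0.305 6.70 4.55 1.25 1.0; 0 0 0.407 8.94 6.07 1.67 1.0; 0 0 0.509 11.17 7.58 2.08 1.0
```

Emit:
drive_tool(
  series="0 0 0 0 0 -1.36 1; 0 0 0 0 0 -2.72 1; 0 0 0 0 0 -4.07 1; 0 0 0 0 0 -5.43 1; 0 0 0 0 0 -7.6 1",
)

```text
time: 10.3
tool_pos: [0.5443, -0.2405, 0.1201]
ee_rot: [-0.069, 0.998, 0.001, -0.001]
wrist_force: [-0.1, 0.2, -1.6]
opening: 0.0115
finger_force: 39.2
```

Emit:
drive_tool(
  series="0 0 0 0 0 -2.17 1; 0 0 0 0 0 -4.33 1; 0 0 0.081 0.5 3.12 -4.33 1; 0 0 0.162 1 6.24 -4.33 1; 0 0 0.244 1.49 9.35 -4.33 1",
)

```text
time: 10.72
tool_pos: [0.5167, -0.1495, 0.1642]
ee_rot: [0.055, 0.998, 0.0, 0.0]
wrist_force: [0.5, 0.7, -1.4]
opening: 0.0111
finger_force: 39.2
```

Emit:
drive_tool(
  series="0 0 0.081 1.24 2.91 0 1; 0 0 0.162 2.47 5.81 0 1; 0 0 0.244 3.71 8.72 0 1; 0 0 0.331 4.54 11.81 0 1; 0 0 0.418 5.37 14.91 0 1",
)

```text
time: 11.13
tool_pos: [0.479, 0.0049, 0.1643]
ee_rot: [0.261, 0.965, 0.0, 0.0]
wrist_force: [0.2, -0.4, -0.1]
opening: 0.0113
finger_force: 39.2
```

```bash
python3 - <<'E'
from h import *
p,s=pose(); print(p,s['finger_force'],s['opening'])
plan(p,[(.46,.13,.165,40,1,34,0),(.46,.2915,.13,5,1,34,0),(.46,.2915,.04,5,1,22,3)])
E
```

```text
[np.float64(0.47898892572054286), np.float64(0.004879491066635103), np.float64(0.16428381021470834), np.float64(59.72048374572266)] 39.23972567223245 0.011327336165707054
0 0 0.086 1.99 2.46 -0.02 1.0; 0 0 0.172 3.97 4.92 -0.04 1.0; 0 0 0.258 5.96 7.39 -0.05 1.0; 0 0 0.344 7.95 9.85 -0.07 1.0; 0 0 0.446 9.31 12.17 0.51 1.0
0 0 0.102 2.23 1.51 0.58 1.0; 0 0 0.204 4.45 3.02 1.17 1.0; 0 0 0.305 6.68 4.53 1.75 1.0; 0 0 0.407 8.91 6.05 2.33 1.0; 0 0 0.509 11.14 7.56 2.92 1.0
0 0 -0.000 0.00 0.00 1.80 1.0; 0 0 -0.000 0.00 0.00 3.60 1.0; 0 0 -0.000 0.00 0.00 5.40 1.0; 0 0 -0.000 0.00 0.00 7.20 1.0; 0 0 -0.000 0.00 0.00 9.00 1.0
0 0 -0.000 0.00 0.00 0.00 1.0; 0 0 -0.000 0.00 0.00 0.00 1.0; 0 0 -0.000 0.00 0.00 0.00 1.0
```

Emit:
drive_tool(
  series="0 0 0.086 1.99 2.46 -0.02 1; 0 0 0.172 3.97 4.92 -0.04 1; 0 0 0.258 5.96 7.39 -0.05 1; 0 0 0.344 7.95 9.85 -0.07 1; 0 0 0.446 9.31 12.17 0.51 1",
)

```text
time: 11.55
tool_pos: [0.4594, 0.1575, 0.16]
ee_rot: [0.468, 0.884, 0.001, 0.001]
wrist_force: [1.2, -0.4, -0.4]
opening: 0.0111
finger_force: 39.2
```

Emit:
drive_tool(
  series="0 0 0.102 2.23 1.51 0.58 1; 0 0 0.204 4.45 3.02 1.17 1; 0 0 0.305 6.68 4.53 1.75 1; 0 0 0.407 8.91 6.05 2.33 1; 0 0 0.509 11.14 7.56 2.92 1",
)

```text
time: 11.97
tool_pos: [0.459, 0.2915, 0.1296]
ee_rot: [0.676, 0.737, -0.0, -0.0]
wrist_force: [0.3, -0.7, -1.3]
opening: 0.0112
finger_force: 39.2
```

Emit:
drive_tool(
  series="0 0 0 0 0 1.8 1; 0 0 0 0 0 3.6 1; 0 0 0 0 0 5.4 1; 0 0 0 0 0 7.2 1; 0 0 0 0 0 9 1",
)

```text
time: 12.38
tool_pos: [0.4591, 0.2902, 0.039]
ee_rot: [0.674, 0.739, -0.0, -0.0]
wrist_force: [1.0, 0.6, -1.1]
opening: 0.0117
finger_force: 39.2
```

Emit:
drive_tool(
  series="0 0 0 0 0 0 1; 0 0 0 0 0 0 1",
)

```text
time: 12.55
tool_pos: [0.459, 0.29, 0.0396]
ee_rot: [0.674, 0.739, -0.001, -0.0]
wrist_force: [0.9, -1.0, -0.4]
opening: 0.0113
finger_force: 39.2
```

```bash
python3 - <<'E'
from h import *
p,s=pose(); print(p,s['finger_force'],s['opening'])
t=snap('scene','a3.png'); u,v=proj(t,[p[0],p[1],.02]); u,v=int(u),int(v); print(u,v)
c=t['frame'][v-65:v+65,u-80:u+80]; 
cv2.imwrite('pics/a3c.png',cv2.resize(c,None,fx=4,fy=4,interpolation=cv2.INTER_CUBIC))
E
```

```text
[np.float64(0.4590051239876309), np.float64(0.2899749312181226), np.float64(0.03961913711666577), np.float64(5.2705535468599285)] 39.24200812820345 0.01130257182676929
146 170
```

View pics/a3c.png

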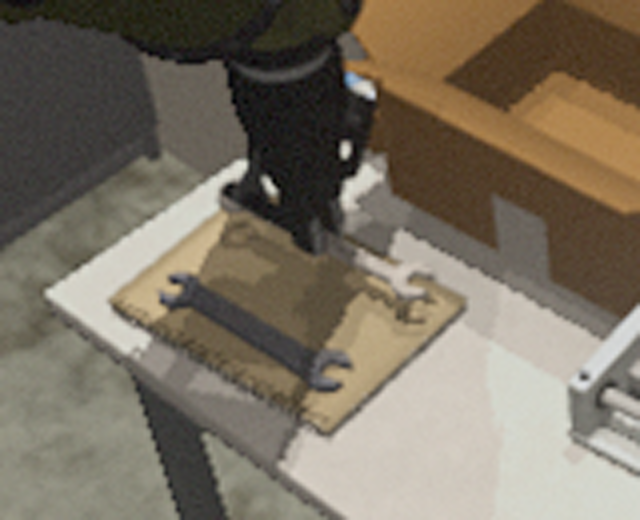

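The dark spanner lies flat on the near half of the pad. The bright one is held level over the far half, jaw at crop (415,280), inside the pad. I'll lower it to contact.

Emit:
drive_tool(
  series="0 0 0 0 0 1 1; 0 0 0 0 0 2 1; 0 0 0 0 0 2.5 1; 0 0 0 0 0 2.7 1; 0 0 0 0 0 2.75 1",
)

```text
time: 13.02
tool_pos: [0.4591, 0.29, 0.0118]
ee_rot: [0.674, 0.739, -0.0, -0.0]
wrist_force: [0.6, -0.2, -0.5]
opening: 0.0115
finger_force: 39.2
```

Emit:
drive_tool(
  series="0 0 0 0 0 0.05 1; 0 0 0 0 0 0.1 1; 0 0 0 0 0 0.15 1; 0 0 0 0 0 0.15 1",
)

```text
time: 13.35
tool_pos: [0.4594, 0.2902, 0.011]
ee_rot: [0.674, 0.739, 0.0, 0.0]
wrist_force: [-0.6, -0.1, -0.9]
opening: 0.0112
finger_force: 39.2
```

Emit:
drive_tool(
  series="0 0 0 0 0 0.05 1; 0 0 0 0 0 0.1 1; 0 0 0 0 0 0.1 1",
)

```text
time: 13.6
tool_pos: [0.4594, 0.2902, 0.0102]
ee_rot: [0.674, 0.739, 0.0, 0.0]
wrist_force: [-1.3, -1.1, 3.3]
opening: 0.0113
finger_force: 41.4
```

Emit:
drive_tool(
  series="0 0 0 0 0 0 2.5; 0 0 0 0 0 0 3.5; 0 0 0 0 0 0 4; 0 0 0 0 0 0 4; 0 0 0 0 0 -1 4",
)

```text
time: 14.02
tool_pos: [0.4585, 0.2897, 0.0187]
ee_rot: [0.674, 0.739, -0.001, -0.0]
wrist_force: [0.0, -0.1, 0.1]
opening: 0.0401
finger_force: 0.0
```

Emit:
drive_tool(
  series="0 0 0 0 0 -3 4; 0 0 0 0 0 -6 4; 0 0 0 0 0 -9 4; 0 0 0 0 0 -12 4; 0 0 0 0 0 -13.5 5.5",
)

```text
time: 14.43
tool_pos: [0.4601, 0.2906, 0.1595]
ee_rot: [0.674, 0.739, 0.002, 0.001]
wrist_force: [0.5, 0.0, -0.1]
opening: 0.0509
finger_force: 0.0
```

Emit:
drive_tool(
  series="0 0 0 0 0 0 5.5",
)

```text
time: 14.52
tool_pos: [0.4605, 0.2908, 0.1595]
ee_rot: [0.674, 0.739, 0.003, 0.001]
wrist_force: [0.6, 0.3, -0.0]
opening: 0.0547
finger_force: 0.0
```

```bash
python3 - <<'E'
from h import *
p,s=pose(); print(p)
plan(p,[(.536,-.1265,.155,96.8,5.5,34,0)])
t=snap('top'); s=snap('scene')
for c,n in((t,'t'),(s,'s')):
    f=c['frame']; u,v=map(int,proj(c,(.536,-.1265,.1)))
    g=f[v-14:v+14,u-14:u+14].max(2); m=(g<75).astype(np.uint8)
    k,l,st,ce=cv2.connectedComponentsWithStats(m); i=1+st[1:,4].argmax(); print(n,st[i],ce[i])
    b=st[i]; print(ray(c,[(u-14+ce[i][0],v-14+ce[i][1])],.10 if n=='s' else .106))
E
```

```text
[np.float64(0.46054316032338055), np.float64(0.2908208919984097), np.float64(0.1594698273926269), np.float64(5.272973324156991)]
0 0 -0.106 -2.82 0.25 0.03 5.5; 0 0 -0.213 -5.63 0.49 0.06 5.5; 0 0 -0.319 -8.45 0.74 0.09 5.5; 0 0 -0.426 -11.27 0.98 0.12 5.5; 0 0 -0.532 -14.08 1.23 0.15 5.5
0 0 -0.106 -2.55 -1.22 0.03 5.5; 0 0 -0.213 -5.10 -2.44 0.06 5.5; 0 0 -0.319 -7.65 -3.66 0.09 5.5; 0 0 -0.426 -10.20 -4.87 0.12 5.5; 0 0 -0.532 -12.76 -6.09 0.15 5.5
0 0 -0.106 -1.58 -2.35 0.03 5.5; 0 0 -0.213 -3.16 -4.69 0.06 5.5; 0 0 -0.319 -4.74 -7.04 0.09 5.5; 0 0 -0.426 -6.32 -9.38 0.12 5.5; 0 0 -0.532 -7.90 -11.73 0.15 5.5
t [10 13  8  7 26] [12.84615385 16.96153846]
[[ 0.52677693 -0.12220223  0.106     ]]
s [  8   9  12  15 128] [13.8046875 16.25     ]
[[ 0.53094992 -0.12914669  0.1       ]]
```

Emit:
drive_tool(
  series="0 0 -0.106 -2.82 0.25 0.03 5.5; 0 0 -0.213 -5.63 0.49 0.06 5.5; 0 0 -0.319 -8.45 0.74 0.09 5.5; 0 0 -0.426 -11.27 0.98 0.12 5.5; 0 0 -0.532 -14.08 1.23 0.15 5.5",
)

```text
time: 15.03
tool_pos: [0.4839, 0.1496, 0.152]
ee_rot: [0.453, 0.891, -0.001, -0.001]
wrist_force: [0.3, 0.1, 0.1]
opening: 0.055
finger_force: 0.0
```

Emit:
drive_tool(
  series="0 0 -0.106 -2.55 -1.22 0.03 5.5; 0 0 -0.213 -5.1 -2.44 0.06 5.5; 0 0 -0.319 -7.65 -3.66 0.09 5.5; 0 0 -0.426 -10.2 -4.87 0.12 5.5; 0 0 -0.532 -12.76 -6.09 0.15 5.5",
)

```text
time: 15.45
tool_pos: [0.509, 0.0106, 0.1506]
ee_rot: [0.203, 0.979, -0.0, -0.001]
wrist_force: [0.6, 0.4, -0.5]
opening: 0.0547
finger_force: 0.0
```

Emit:
drive_tool(
  series="0 0 -0.106 -1.58 -2.35 0.03 5.5; 0 0 -0.213 -3.16 -4.69 0.06 5.5; 0 0 -0.319 -4.74 -7.04 0.09 5.5; 0 0 -0.426 -6.32 -9.38 0.12 5.5; 0 0 -0.532 -7.9 -11.73 0.15 5.5",
)

```text
time: 15.87
tool_pos: [0.5341, -0.1285, 0.1489]
ee_rot: [-0.061, 0.998, 0.0, -0.001]
wrist_force: [-0.4, 0.5, 0.0]
opening: 0.0551
finger_force: 0.0
```

Emit:
drive_tool(
  series="0 0 0 0 0 0 5.5; 0 0 0 0 0 0 5.5",
)

```text
time: 16.03
tool_pos: [0.534, -0.1281, 0.1488]
ee_rot: [-0.057, 0.998, 0.0, -0.001]
wrist_force: [0.1, 1.3, -0.2]
opening: 0.0547
finger_force: 0.0
```

```bash
python3 - <<'E'
from h import *
p,s=pose(); print(p)
plan(p,[(.536,-.1265,.12,96.8,5.5,30,2)])
t=snap('scene','a4.png'); u,v=map(int,proj(t,[.536,-.1265,.1])); print(u,v)
c=t['frame'][v-60:v+40,u-70:u+70]; 
cv2.imwrite('pics/a4c.png',cv2.resize(c,None,fx=4,fy=4,interpolation=cv2.INTER_CUBIC))
E
```

```text
[np.float64(0.5340044472577352), np.float64(-0.12809084816712293), np.float64(0.14884315728129988), np.float64(96.56631223172376)]
0 0 -0.004 -0.22 0.14 2.88 5.5; 0 0 -0.004 -0.22 0.14 2.88 5.5; 0 0 -0.004 -0.22 0.14 2.88 5.5
281 208
```

View pics/a4c.png

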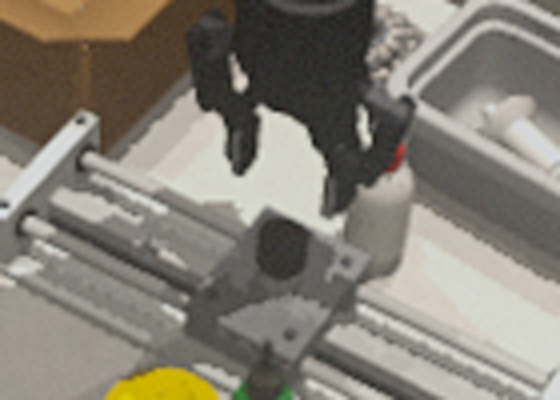

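The fingers at (240,165) and (337,210) are centred over the knob at (283,245). I'll descend to TCP z ≈ 0.077 and close at 60 N.

Emit:
drive_tool(
  series="0 0 -0.004 -0.2 0.14 2 5.5; 0 0 -0.004 -0.2 0.14 4 5.5; 0 0 -0.004 -0.2 0.14 5.5 5.5; 0 0 -0.004 -0.2 0.14 6.5 5.5; 0 0 -0.004 -0.2 0.14 7.2 5.5",
)

```text
time: 16.5
tool_pos: [0.536, -0.1246, 0.0771]
ee_rot: [-0.061, 0.998, 0.0, -0.001]
wrist_force: [-0.3, 0.1, -0.3]
opening: 0.0546
finger_force: 0.0
```

Emit:
drive_tool(
  series="0 0 0 0 0 0 5.5; 0 0 0 0 0 0 4; 0 0 0 0 0 0 2; 0 0 0 0 0 0 2; 0 0 0 0 0 0 2",
  grip_force=60,
)

```text
time: 16.92
tool_pos: [0.537, -0.1256, 0.0795]
ee_rot: [-0.061, 0.998, -0.0, 0.001]
wrist_force: [-2.6, 2.2, 6.5]
opening: 0.0301
finger_force: 59.5
```

Emit:
drive_tool(
  series="0 0 0 0 0 0 2; 0 0 0 0 0 0 2",
)

```text
time: 17.08
tool_pos: [0.5369, -0.1256, 0.0795]
ee_rot: [-0.06, 0.998, -0.0, 0.001]
wrist_force: [-1.5, 3.1, 6.9]
opening: 0.0297
finger_force: 59.5
```

Emit:
drive_tool(
  series="0 0 0 0 0 -0.4 2; 0 0 0 0 0 -0.8 2; 0 0 0 0 0 -1.2 2; 0 0 0 0 0 -1.4 2; 0 0 0 0 0 -1.4 2",
)

```text
time: 17.5
tool_pos: [0.5367, -0.1256, 0.0926]
ee_rot: [-0.061, 0.998, -0.0, 0.0]
wrist_force: [5.9, -0.6, -10.7]
opening: 0.0299
finger_force: 60.0
```

```bash
python3 - <<'E'
from h import *
p,s=pose(); print(p,s['wrist_force'])
t=snap('scene','a5.png'); u,v=map(int,proj(t,[.536,-.1265,.1])); print(u,v)
c=t['frame'][v-60:v+40,u-70:u+70]; 
cv2.imwrite('pics/a5c.png',cv2.resize(c,None,fx=5,fy=5,interpolation=cv2.INTER_CUBIC))
E
```

```text
[np.float64(0.5366652240317796), np.float64(-0.12560875386494982), np.float64(0.09258826613794158), np.float64(96.9399441685948)] [  5.85564437  -0.59582118 -10.67986989]
281 208
```

View pics/a5c.png

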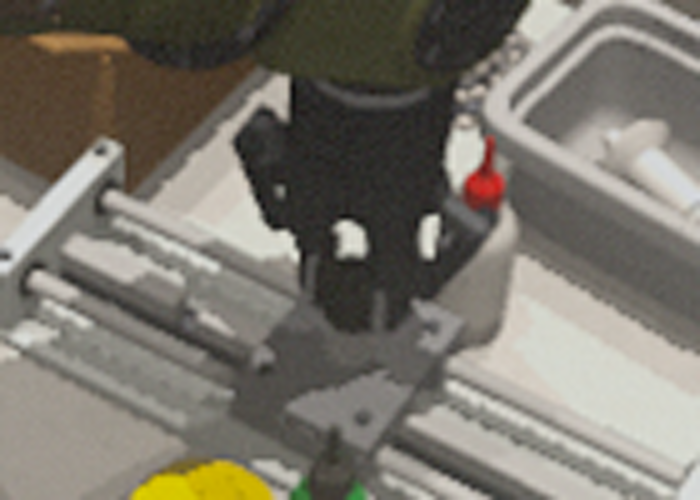

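Plunger up 13 mm: the wrist reads -10.7 N in z, as the spring should give, and the carriage has not moved. I'll run towards the thick block (tool -y) at about 0.1 m/s and watch the forces.

Emit:
drive_tool(
  series="0 0 0 0 -0.3 0 2; 0 0 0 0 -0.9 0 2; 0 0 0 0 -1.8 0 2; 0 0 0 0 -2.8 0 2; 0 0 0 0 -3.8 0 2",
)

```text
time: 17.97
tool_pos: [0.541, -0.1631, 0.0919]
ee_rot: [-0.061, 0.998, 0.001, -0.0]
wrist_force: [5.4, 4.8, -10.1]
opening: 0.0302
finger_force: 60.1
```

Emit:
drive_tool(
  series="0 0 0 0 -1 0 2; 0 0 0 0 -2 0 2; 0 0 0 0 -3 0 2; 0 0 0 0 -4 0 2; 0 0 0 0 -5 0 2",
)

```text
time: 18.38
tool_pos: [0.5469, -0.2127, 0.0917]
ee_rot: [-0.061, 0.998, 0.001, -0.001]
wrist_force: [3.8, 3.9, -10.2]
opening: 0.0302
finger_force: 60.1
```

Emit:
drive_tool(
  series="0 0 0 0 -1 0 2; 0 0 0 0 -2 0 2; 0 0 0 0 -2.8 0 2; 0 0 0 0 -3.4 0 2; 0 0 0 0 -3.6 0 2",
)

```text
time: 18.8
tool_pos: [0.5512, -0.2491, 0.0919]
ee_rot: [-0.06, 0.998, 0.0, -0.001]
wrist_force: [1.8, 3.1, -9.7]
opening: 0.03
finger_force: 60.2
```

Emit:
drive_tool(
  series="0 0 0 0 -0.15 0 2; 0 0 0 0 -0.3 0 2; 0 0 0 0 -0.45 0 2; 0 0 0 0 -0.55 0 2; 0 0 0 0 -0.65 0 2",
)

```text
time: 19.22
tool_pos: [0.552, -0.2551, 0.0923]
ee_rot: [-0.061, 0.998, 0.0, -0.0]
wrist_force: [-1.5, 3.1, -9.5]
opening: 0.0301
finger_force: 60.2
```

Emit:
drive_tool(
  series="0 0 0 0 -0.08 0 2; 0 0 0 0 -0.16 0 2; 0 0 0 0 -0.24 0 2; 0 0 0 0 -0.24 0 2",
)

```text
time: 19.55
tool_pos: [0.5524, -0.2577, 0.0923]
ee_rot: [-0.06, 0.998, 0.0, -0.0]
wrist_force: [-2.8, 1.6, -10.6]
opening: 0.0302
finger_force: 60.2
```

Emit:
drive_tool(
  series="0 0 0 0 -0.07 0 2; 0 0 0 0 -0.14 0 2; 0 0 0 0 -0.2 0 2; 0 0 0 0 -0.2 0 2",
)

```text
time: 19.88
tool_pos: [0.5526, -0.2597, 0.0923]
ee_rot: [-0.061, 0.998, 0.0, -0.0]
wrist_force: [-4.8, 2.1, -9.7]
opening: 0.0299
finger_force: 60.2
```

Emit:
drive_tool(
  series="0 0 0 0 -0.07 0 2; 0 0 0 0 -0.14 0 2; 0 0 0 0 -0.2 0 2; 0 0 0 0 -0.2 0 2",
)

```text
time: 20.22
tool_pos: [0.5528, -0.2609, 0.0921]
ee_rot: [-0.061, 0.998, 0.001, -0.0]
wrist_force: [-5.2, 6.2, -10.2]
opening: 0.0299
finger_force: 60.3
```

Emit:
drive_tool(
  series="0 0 0 0 -0.07 0 2; 0 0 0 0 -0.14 0 2; 0 0 0 0 -0.14 0 2; 0 0 0 0 -0.14 0 2",
)

```text
time: 20.55
tool_pos: [0.5528, -0.2612, 0.0917]
ee_rot: [-0.061, 0.998, 0.002, -0.001]
wrist_force: [-5.9, 13.5, -9.0]
opening: 0.03
finger_force: 60.5
```

The carriage is up against the thick block: force rose to 13.5 N with no further motion after 13.6 cm of travel, and the plunger is still up. Now the full 27 cm back towards the thin plate, with a small lateral correction.

Emit:
drive_tool(
  series="0 0 0 0 0.4 0 2; 0 0 0 0 1 0 2; 0 0 0 0 2 0 2; 0 0 0 0 3 0 2; 0 0 0 0 4 0 2",
)

```text
time: 20.97
tool_pos: [0.5484, -0.2236, 0.0927]
ee_rot: [-0.06, 0.998, -0.001, 0.0]
wrist_force: [-2.7, -3.5, -9.6]
opening: 0.0297
finger_force: 60.7
```

Emit:
drive_tool(
  series="0 0 0 0 1 0 2; 0 0 0 0 2 0 2; 0 0 0 0 3 0 2; 0 0 0 0 4 0 2; 0 0 0 0 5 0 2",
)

```text
time: 21.38
tool_pos: [0.5424, -0.1727, 0.0926]
ee_rot: [-0.061, 0.998, -0.0, 0.0]
wrist_force: [-0.2, -4.1, -10.8]
opening: 0.0301
finger_force: 60.7
```

Emit:
drive_tool(
  series="0 0 0 0 1 0 2; 0 0 0 0 2 0 2; 0 0 0 0 3 0 2; 0 0 0 -0.01 4 0 2; 0 0 0 -0.01 5 0 2",
)

```text
time: 21.8
tool_pos: [0.5365, -0.1229, 0.0925]
ee_rot: [-0.061, 0.998, -0.0, 0.0]
wrist_force: [2.6, -3.2, -10.4]
opening: 0.03
finger_force: 60.7
```

Emit:
drive_tool(
  series="0 0 0 0 1 0 2; 0 0 0 0 2 0 2; 0 0 0 -0.01 3 0 2; 0 0 0 -0.01 4 0 2; 0 0 0 -0.02 5 0 2",
)

```text
time: 22.22
tool_pos: [0.5307, -0.0733, 0.0926]
ee_rot: [-0.061, 0.998, -0.0, 0.0]
wrist_force: [4.6, -2.9, -9.0]
opening: 0.0299
finger_force: 60.7
```

Emit:
drive_tool(
  series="0 0 0 0 1 0 2; 0 0 0 0 2 0 2; 0 0 0 -0.01 3 0 2; 0 0 0 -0.01 4 0 2; 0 0 0 -0.01 5 0 2",
)

```text
time: 22.63
tool_pos: [0.5248, -0.0237, 0.0927]
ee_rot: [-0.061, 0.998, -0.0, 0.001]
wrist_force: [4.9, -4.3, -11.0]
opening: 0.03
finger_force: 60.7
```

Emit:
drive_tool(
  series="0 0 0 0 0.6 0 2; 0 0 0 0 1.1 0 2; 0 0 0 0 1.5 0 2; 0 0 0 0 1.7 0 2; 0 0 0 0 1.8 0 2",
)

```text
time: 23.05
tool_pos: [0.5228, -0.0059, 0.0927]
ee_rot: [-0.061, 0.998, -0.0, 0.001]
wrist_force: [5.3, -3.7, -10.0]
opening: 0.03
finger_force: 60.7
```

Plunger still up (z = 0.0927), 1.28 cm left. Slow approach.

Emit:
drive_tool(
  series="0 0 0 0 0.15 0 2; 0 0 0 0 0.3 0 2; 0 0 0 0 0.45 0 2; 0 0 0 0 0.6 0 2; 0 0 0 0 0.75 0 2",
)

```text
time: 23.47
tool_pos: [0.5219, 0.0013, 0.0927]
ee_rot: [-0.061, 0.998, -0.0, 0.001]
wrist_force: [6.9, -2.2, -9.8]
opening: 0.03
finger_force: 60.7
```

Emit:
drive_tool(
  series="0 0 0 0 0.1 0 2; 0 0 0 0 0.18 0 2; 0 0 0 0 0.25 0 2; 0 0 0 0 0.32 0 2; 0 0 0 0 0.32 0 2",
)

```text
time: 23.88
tool_pos: [0.5215, 0.0045, 0.0927]
ee_rot: [-0.061, 0.998, 0.0, 0.001]
wrist_force: [6.8, -0.5, -10.2]
opening: 0.0296
finger_force: 60.7
```

Emit:
drive_tool(
  series="0 0 0 0 0.06 0 2; 0 0 0 0 0.12 0 2; 0 0 0 0 0.18 0 2; 0 0 0 0 0.18 0 2",
)

```text
time: 24.22
tool_pos: [0.5213, 0.0063, 0.0927]
ee_rot: [-0.061, 0.998, 0.0, 0.001]
wrist_force: [6.4, -1.9, -10.2]
opening: 0.0296
finger_force: 60.7
```

Emit:
drive_tool(
  series="0 0 0 0 0.06 0 2; 0 0 0 0 0.12 0 2; 0 0 0 0 0.18 0 2; 0 0 0 0 0.18 0 2",
)

```text
time: 24.55
tool_pos: [0.5212, 0.0077, 0.0928]
ee_rot: [-0.061, 0.998, -0.0, 0.001]
wrist_force: [7.2, -4.7, -10.2]
opening: 0.0301
finger_force: 60.7
```

Emit:
drive_tool(
  series="0 0 0 0 0.07 0 2; 0 0 0 0 0.14 0 2; 0 0 0 0 0.18 0 2; 0 0 0 0 0.18 0 2",
)

```text
time: 24.88
tool_pos: [0.5211, 0.0081, 0.0929]
ee_rot: [-0.06, 0.998, -0.001, 0.001]
wrist_force: [7.1, -16.1, -9.9]
opening: 0.0299
finger_force: 61.0
```

The carriage is against the thin plate: 16 N with no further motion. The total run is 27.1 cm against 27.0 given. Back 40 mm to the parking hole (TCP y = -0.0322).

Emit:
drive_tool(
  series="0 0 0 0 -0.4 0 2; 0 0 0 0 -1.1 0 2; 0 0 0 0 -1.9 0 2; 0 0 0 -0.01 -2.7 0 2; 0 0 0 -0.02 -3.4 0 2",
)

```text
time: 25.3
tool_pos: [0.5249, -0.0237, 0.0925]
ee_rot: [-0.061, 0.998, 0.001, 0.0]
wrist_force: [3.1, 5.5, -10.3]
opening: 0.03
finger_force: 61.1
```

Emit:
drive_tool(
  series="0 0 0 0 -0.4 0 2; 0 0 0 0 -0.7 0 2; 0 0 0 0 -0.84 0 2; 0 0 0 0 -0.84 0 2; 0 0 0 0 -0.84 0 2",
)

```text
time: 25.72
tool_pos: [0.5259, -0.0324, 0.0925]
ee_rot: [-0.061, 0.998, 0.0, 0.0]
wrist_force: [4.6, 2.5, -9.5]
opening: 0.0298
finger_force: 61.1
```

On target within 0.2 mm. Release, so the plunger snaps down, then rise.

Emit:
drive_tool(
  series="0 0 0 0 0 0 4; 0 0 0 0 0 0 5; 0 0 0 0 0 0 5.5; 0 0 0 0 0 0 5.5; 0 0 0 0 0 0 5.5",
)

```text
time: 26.13
tool_pos: [0.5259, -0.0329, 0.0927]
ee_rot: [-0.061, 0.998, -0.0, 0.0]
wrist_force: [0.3, -0.1, -0.3]
opening: 0.0551
finger_force: 0.0
```

Emit:
drive_tool(
  series="0 0 0 0 0 -2 5.5; 0 0 0 0 0 -5 5.5; 0 0 0 0 0 -8.5 5.5; 0 0 0 0 0 -12 5.5; 0 0 0 0 0 -14 5.5",
)

```text
time: 26.55
tool_pos: [0.5264, -0.033, 0.2365]
ee_rot: [-0.061, 0.998, -0.0, 0.002]
wrist_force: [1.0, -0.5, 0.6]
opening: 0.0549
finger_force: 0.0
```

Emit:
drive_tool(
  series="0 0 0 3 3 0 5.5; 0 0 0 6 6 0 5.5; 0 0 0 8.5 8.5 0 5.5; 0 0 0 11 11 0 5.5; 0 0 0 13 13 0 5.5",
)

```text
time: 26.97
tool_pos: [0.3791, 0.0814, 0.2325]
ee_rot: [-0.061, 0.998, 0.0, 0.0]
wrist_force: [0.7, -0.3, 0.2]
opening: 0.0549
finger_force: 0.0
```

```bash
python3 - <<'E'
from h import *
p,s=pose(); print(p,s['wrist_force'])
c=snap('scene','e.png'); t=snap('top')
u,v=map(int,proj(c,[.525,-.032,.09])); Q=cloud(c)
print('knob px',u,v)
for n,C in(('s',c),('t',t)):
    P=cloud(C); k=(np.hypot(P[...,0]-.5255,P[...,1]+.0325)<.03)&(P[...,2]>.085)&(P[...,2]<.14)
    z=P[k]; print(n,len(z),z.mean(0),np.percentile(z[:,2],[50,90,97]))
o=c['frame'][130:300,90:390]; cv2.imwrite('pics/ec.png',cv2.resize(o,None,fx=2.6,fy=2.6,interpolation=cv2.INTER_CUBIC))
# knob top in first picture for comparison
S=dict(np.load('scene0.npz')); P=cloud(S);k=(np.hypot(P[...,0]-.536,P[...,1]+.1265)<.03)&(P[...,2]>.085)&(P[...,2]<.14);print('before',np.percentile(P[k][:,2],[50,90,97]))
T=dict(np.load('top0.npz')); P=cloud(T);k=(np.hypot(P[...,0]-.536,P[...,1]+.1265)<.03)&(P[...,2]>.085)&(P[...,2]<.14);print('before t',np.percentile(P[k][:,2],[50,90,97]))
E
```

```text
[np.float64(0.3790723134521715), np.float64(0.08142251147981162), np.float64(0.23248337923037568), np.float64(96.95043099833956)] [ 0.69904436 -0.28920676  0.18301036]
knob px 248 195
s 150 [ 0.5230216  -0.03594123  0.10238037] [0.10560656 0.10991426 0.11117783]
t 114 [ 0.52572567 -0.03353447  0.10560978] [0.10680983 0.11123983 0.11300407]
before [0.10536995 0.10974347 0.11079724]
before t [0.10695873 0.11018507 0.11167639]
```

View pics/ec.png

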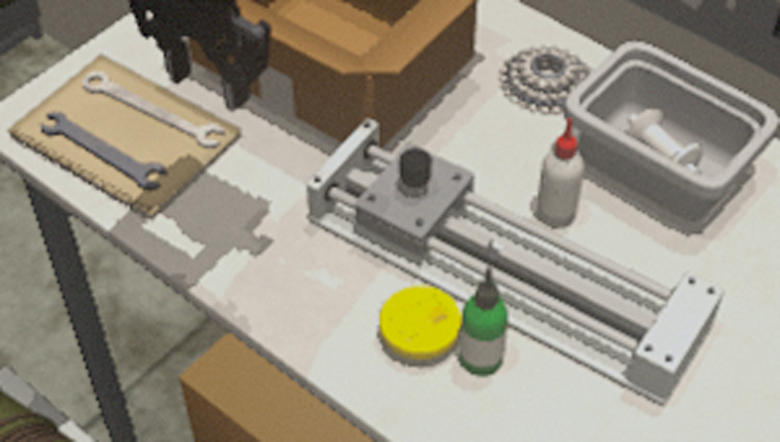

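The knob at (415,165) is back at its starting height (106 mm median before and after), so the plunger is down in the parking hole. Both spanners lie flat on the pad at (150,110) and (103,150). The bottles and the tin are still standing in place, and nothing touches the gripper. I'll hand in.

```bash
python3 -c "
from plant import arm
print(arm.close_job())"
```

```text
the job is handed in; nothing more can be done
None
```

The job is handed in at about 27 s: both spanners lie on the pad, the carriage touched the thick block and then the thin plate, and the plunger is down in the parking hole; I did not see the official verdict.

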